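Close the cam-locked ring clamp

ROBOT

A 6-joint arm with a two-finger parallel gripper is mounted at the origin on the work surface. World frame = base frame: x ahead of the robot, y to its left, z up, the work surface at z = 0. Lengths are in m, angles in degrees, forces in N, time in s.
With the tool pointing down it reaches from about 0.325 to 0.85 m from the base axis. Payload 15.5 kg.
Tool frame: the origin (TCP) lies at the very end of the fingers, on their centre line; the grasp point (between the pads) lies 19 mm behind it; z points along the fingers, y is the line along which they close (so a half turn about z gives the same grasp; the last joint's range is limited). The gripper opens to 91 mm and grips with 3 to 60 N. Pads are 32 mm wide; open, the fingers measure 118 mm over their backs; the gripper's body (76 mm by 178 mm) begins 60 mm behind the grasp point.
Start: joints at [60.075, 28.281, 77.091, -0, 74.628, -5.472], TCP at [0.259, 0.569, 0.214] pointing down, gripper open.
Joint ranges: [-166.48, 166.48], [-47.26, 123.95], [12.59, 153.08], [-70.14, 250.14], [6.76, 159.57], [-176.63, 176.63]. Speed limits (degrees/s): [108.29, 108.29, 147.25, 172.46, 172.46, 172.46].

INTERFACE

Orientations are given as [roll, pitch, yaw] about the fixed x, y, z axes, in that order (R = Rz(yaw) Ry(pitch) Rx(roll)).
In Python, from cell import readout, read_camera, camera_params, job gives the robot as it stands. The module is installed in compiled form; this text tells all that it offers.
- The arm moves only by the shell command python3 -m creep 'ROWS' [FORCE]. ROWS is JSON, a list of rows, each a list of 3 entries, a list of its own where there are three numbers: the closure, from -1 (fully open) to 1 (shut), then the shift along the tool's x, y, z in mm, then the turn, a rotation vector about the tool's x, y, z in degrees. In form: [[hand, [x, y, z], [rx, ry, rz]], ...]. A call has 1 to 12 rows; each row shifts and turns the commanded pose from where the row before left it, along the tool's axes as they then stand; what a row does not reach is not made up. A row lasts 1/10 s, in which the tool goes at most 50 mm and 8.59 degrees, less where a joint would pass 70% of its speed; a pose out of reach is approached as far as the arm can. A call is refused whole if a number of a shift passes 50 or a number of a turn 8.59, either way. A call with a gripper value outside its range is refused whole. The fingers move at their own pace and stop on an object; FORCE is the grip in N (left out, the last holds). Time passes only in rows, so rows that do not move let the fingers close. It gives the time, the measured TCP pose, the force, the opening and the grip force at its end, in the units of the state.
- readout.state(): the state, without advancing time (a new reading comes with each control period).
- read_camera(name): name is "scene" or "top" or "wrist"; returns (picture, depth): 400x640x3 uint8, blue, green, red; 400x640 float32, m along the optical axis (not along the pixel's ray), 0 where there is no reading.
- camera_params(name): a dict with "fov_y" (degrees; the focal length in pixels is half the picture's height over the tangent of half this angle, whatever the lens; pixels are square), "cx", "cy" (the principal point, pixels), "extrinsics" (4x4, takes a point from world to camera coordinates). Camera axes: x right, y down, z forward; pixel columns grow to the right and rows downward; lengths in m; the calibration is good to about 2 mm. The wrist camera is an equidistant fisheye: a pixel r from the principal point sees the ray r / f radians off the axis. A picture is of the moment at which its call begins: read the wrist's pose just before it. camera_params takes no time and is no camera call; for the wrist camera it gives the pose at the moment of the call.
- job.sign_off(): hands the job in; it is judged then, once.
The state is a dict: "clock": time; "q": joint angles; "qd": joint speeds; "joint_torque": joint torques, N m; "tcp_pos": TCP position; "ee_rot": TCP orientation; "wrist_force": force on the tool from outside, world axes, zero at the start; "wrist_torque": the same for the moment, N m; "opening": opening from 0.0 (shut) to 1.0 (fully open); "grasp_force": force on a finger pad.
Only numpy, scipy, OpenCV 4.12 (cv2) and the standard library are available. Lean on these libraries where they do the work, as an engineer would, in place of code of your own. Each camera call takes 0.05 s, during which the arm holds its last target. There are 200 camera calls.

TASK

Make the ring clamp on the jeweller's bench ready: push its cam lever round clockwise to the stop, so that the eccentric cam stands at its low point, and only then push the slide forward until it is fully home and its jaw has shut the ring blank in against the fixed jaw. Let the slide move the blank: do not touch it with the fingers or pick it up, and leave the other things on and around the clamp where they are. Finish clear of everything.

Things in the scene. Friction and masses are not known exactly. Their poses are not given: they have to be found in the camera images.
- clamp: Ring clamp, fixed to the bench: dark steel bed plate 230 x 200 x 20 mm, spanning x -110 to 120, y -100 to 100 mm of this frame; origin on the bench surface. +x is the slide's forward way, +y its left, z up. Offsets below are in this frame in mm, heights above the bench. A channel 37 wide between two 14 mm high rails runs along x at y = -30, on the plate's top.
- fixed_jaw (a point): Top edge, middle, of the fixed steel jaw's face at the front end of the channel: x 90, y -30, height 46 mm. The jaw spans x 90 to 115, y -65 to 5. Left of it a thin round pin (8 mm across, top at height 62) at x 83, y 29 is the lever's stop.
- slide (a joint): Travel of the slide in m along the clamp's +x: 0 = fully back, 0.060 = fully home against its stop. It has about 3 N of friction and stays where it is left. Its follower arm is stopped by the cam's rim (at 38 to 49 mm of travel) when the cam is not at its low point.
- push_face (a point): Middle of the slide's push plate, on its rear face (the face that looks to the clamp's -x; push here towards +x). The plate is aluminium, upright, 50 mm wide in y, 10 mm thick, from height 22 to 72 mm; this point is at height 50 mm and at x = -85 mm + slide travel, y = -30 mm. The space behind it is free.
- follower_face (a point): Point on the front face of the slide's follower arm, a steel bar 16 mm thick and high (height 37 to 53 mm) that reaches left from the channel to y = +60 mm; the point is at y = +40 mm, x = -35 mm + slide travel. At the cam's low point it clears the rim.
- cam (a joint): Angle of the cam and its lever in rad, counter-clockwise seen from above: 0 = low point, lever pointing along the clamp's +x and resting at its stop (a hard end); larger = lever swung to the left and back, fat side of the cam towards the follower (range 0 to 2.7). Stiff (0.25 N m, about 3 N at the knob); it stays where it is left.
- cam_pivot (a point): On the vertical axis of the cam, in the clamp frame at x = +40, y = +40 mm, height 60 mm (top of the lever). The cam is a steel disc of 25 mm radius, height 31 to 51 mm, whose centre lies 12 mm from this axis on the lever's side. The lever (13 mm wide, height 51 to 60 mm) lies on it, with a small brass nut on the axis up to height 68 mm.
- lever_knob (a point): Upright round steel knob at the lever's end: 16 mm diameter, height 60 to 106 mm; this point is on its axis at height 83 mm, 80 mm from the cam axis.
- blank_center (a point): Centre of the loose brass ring blank, 28 mm outer diameter, 19 mm hole, 10 mm high, lying flat in the channel between the slide's jaw and the fixed jaw. The slide's jaw face is 85 mm ahead of its push face; with the slide home the jaws stand 30 mm apart.
- spare: Loose spare brass ring, 22 mm across, 7 mm high, lying on the bed plate to the right of the channel. Origin at the centre of its underside. Leave it.
- pliers: Loose pliers with red handles, about 150 mm long, 65 mm wide and 14 mm high, right of the clamp. Origin underneath the joint. Leave them.
- graver: Loose graver on a wooden rest 85 x 24 mm, about 40 mm high, left of the clamp. Origin under its centre. Leave it.
- pot: Loose white ceramic bowl, 60 mm across, 35 mm high, beyond the clamp. Origin under its centre. Leave it.
- jar: Loose amber glass jar, 48 mm across, 55 mm high, beyond the clamp. Origin under its centre. Leave it.
- hammer: Loose bench hammer, 220 mm long, on the right. Origin under its centre. Leave it.
- dap_block: Loose wooden block 55 x 55 x 40 mm, on the left. Origin under its centre. Leave it.

How it is judged:
By the outcome, as a careful person would: the job done as asked, in the order asked, and still so for the second after the job is handed in, with the robot touching nothing.
It also fails if it takes over 54 s, if anything falls off the work surface, if the arm or the gripper's body presses on something with over 40 N, if the wrist force passes 120 N, or if a joint passes its speed limit or range.

## Working session

There is one attempt and no reset: what is moved stays moved. The work goes in short steps, Python scripts to look and compute and a shell command to move; the robot and the scene stay as the last step left them, time stands still between calls to the robot, and variables do not carry over. Pictures are saved under pics/ and viewed, at most 10 in all, crops included, and the job is handed in when it is done.

```bash
mkdir -p pics
cat > h.py <<'E'
import numpy as np,cv2
from cell import readout, read_camera, camera_params, job
def pts(name):
    p=camera_params(name); im,d=read_camera(name)
    f=200/np.tan(np.radians(p['fov_y'])/2); v,u=np.mgrid[:400,:640]
    X=np.stack([(u-p['cx'])/f*d,(v-p['cy'])/f*d,d,np.ones_like(d)],-1)
    W=X@np.linalg.inv(p['extrinsics']).T
    return im,d,W[...,:3]
E
python3 - <<'E'
from h import *
for n in ['top','scene']:
    im,d,W=pts(n); np.savez('%s.npz'%n,im=im,d=d,W=W); cv2.imwrite(f'pics/{n}0.png',im)
s=readout.state(); print(s['tcp_pos'],s['ee_rot'],s['opening'],s['clock'])
E
```

```text
[0.25854759 0.56866668 0.21344522] [-1.79942937e+02 -7.70096484e-03  1.55546040e+02] 1.0023329049789538 0.1
```

View pics/top0.png

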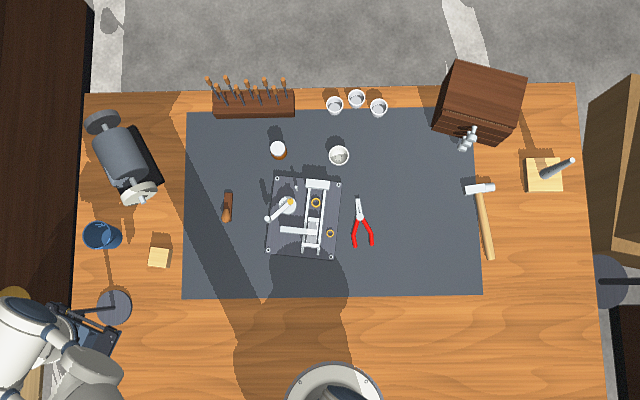

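View pics/scene0.png

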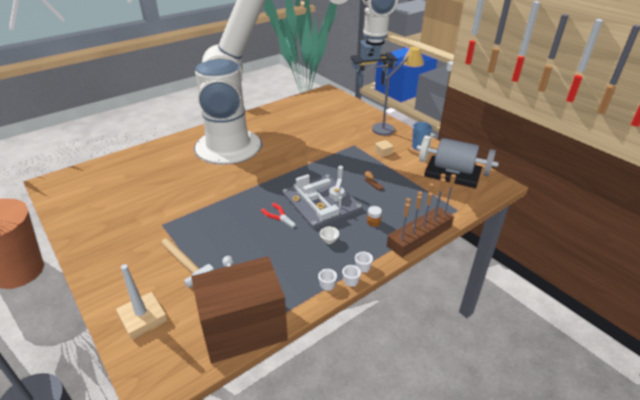

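The top view shows the clamp around (305,215), its forward way pointing up in the picture. The nut is near (290,202), the knob near (267,219) and the push plate near (312,250). I'll fit the pose from a closer crop.

Run:
```python
from h import *
z=np.load('top.npz');im,W=z['im'],z['W']
c=cv2.resize(im[160:270,210:385],None,fx=4.5,fy=4.5,interpolation=cv2.INTER_CUBIC)
cv2.imwrite('pics/crop.png',c)
# plate: pixels of height 14..26mm
m=(abs(W[...,2]-.02)<.004);m[:160]=0;m[270:]=0;m[:,250:][:,110:]=0;m[:,:250]=0
r=(W[...,2]>.014)&(W[...,2]<.12);r[:165]=0;r[265:]=0;r[:,:255]=0;r[:,347:]=0
n,l,st,_=cv2.connectedComponentsWithStats(r.astype(np.uint8))
k=1+st[1:,4].argmax();P=W[l==k];print(st[k])
rect=cv2.minAreaRect((P[:,:2]*1000).astype(np.float32));print(rect, cv2.boxPoints(rect))
for (u,v) in [(277,178),(339,185),(331,257),(268,250),(290,202),(267,219),(312,250),(316,203)]: print(u,v,W[v,u].round(4))
h=(l==k)&(W[...,2]>.085);print('high',W[h].mean(0),W[h].max(0),h.sum(),np.argwhere(h).mean(0))
```

```text
[ 264  175   78   86 5323]
((548.2008056640625, 78.22911071777344), (200.9486083984375, 230.01004028320312), 82.70370483398438) [[421.36673    -6.8259277]
 [649.51434   -36.037308 ]
 [675.0349    163.28415  ]
 [446.88727   192.49553  ]]
277 178 [0.6637 0.1532 0.0206]
339 185 [ 0.6382 -0.0274  0.0257]
331 257 [ 4.312e-01 -1.000e-04  2.060e-02]
268 250 [0.4542 0.1797 0.0194]
290 202 [0.5847 0.1123 0.0654]
267 219 [0.5327 0.1721 0.1061]
312 250 [0.4522 0.0539 0.0165]
316 203 [0.588  0.0403 0.0172]
high [0.53498409 0.17288    0.10361013] [0.54395538 0.18100049 0.11358468] 33 [218.27272727 266.81818182]
```

View pics/crop.png

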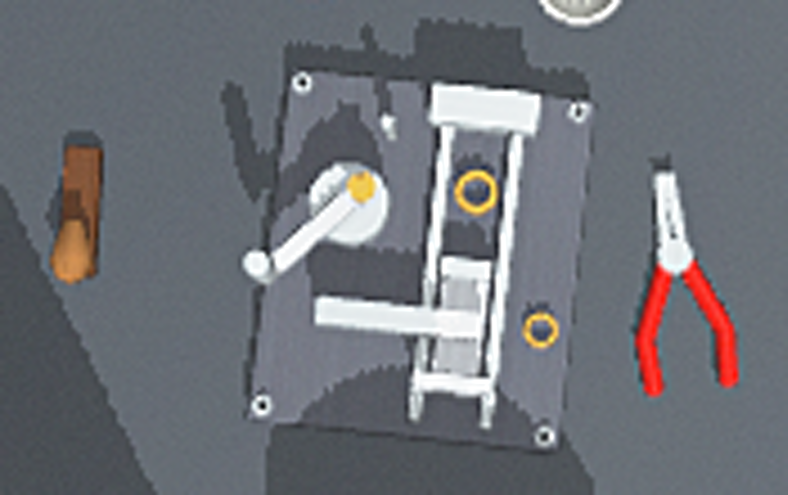

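The crop shows the lever pointing back-left with the knob at crop (258,263), the nut at (361,187) and the stop pin at (388,125). The push plate is at (453,382), and the fitted clamp yaw is -7.3°. I'm going above the knob now, then I'll turn the tool along the lever.

```bash
python3 -m creep '[[0.2,[-35,-20,0],[0,0,0]],[0.2,[-35,-20,0],[0,0,0]],[0.2,[-35,-20,0],[0,0,0]],[0.2,[-35,-20,0],[0,0,0]],[0.2,[-35,-20,0],[0,0,0]],[0.2,[-35,-20,0],[0,0,0]],[0.2,[-35,-21,0],[0,0,0]],[0.2,[-35,-21,0],[0,0,0]],[0.2,[-35,-21,0],[0,0,0]],[0.2,[-35,-21,0],[0,0,0]],[0.2,[-35,-21,0],[0,0,0]],[0.2,[-30,-21,0],[0,0,0]]]' 10
python3 -m creep '[[0.2,[0,0,15],[0,0,8]],[0.2,[0,0,15],[0,0,8]],[0.2,[0,0,15],[0,0,7.8]],[0.2,[0,0,0],[0,0,0]],[0.2,[0,0,0],[0,0,0]]]'
cat > k.py <<'E'
from h import *
O=np.array([.5432,.0789]);a=np.radians(-7.3);R=np.array([[np.cos(a),-np.sin(a)],[np.sin(a),np.cos(a)]])
def rep(target=None):
    s=readout.state();p=s['tcp_pos'];y=np.radians(s['ee_rot'][2])
    print('t',s['clock'],'tcp',p.round(4),'rot',s['ee_rot'].round(1),'clamp mm',(1000*R.T@(p[:2]-O)).round(1),'F',s['wrist_force'].round(1),'op',round(s['opening']*91,1))
    if target is not None:
        d=1000*(np.array(target)-p); print('tool shift',(np.cos(y)*d[0]+np.sin(y)*d[1]).round(1),(np.sin(y)*d[0]-np.cos(y)*d[1]).round(1),(-d[2]).round(1))
E
python3 - <<'E'
from k import *
rep((.535,.1729,.07))
im,d=read_camera('wrist');cv2.imwrite('pics/w1.png',im)
E
```

```text
clock: 1.3
tcp_pos: [0.5356, 0.1715, 0.2137]
ee_rot: [-180.0, -0.0, 155.5]
wrist_force: [0.8, 0.5, -0.9]
opening: 0.401
grasp_force: 0.0
clock: 1.8
tcp_pos: [0.5345, 0.1732, 0.169]
ee_rot: [-180.0, -0.0, 132.0]
wrist_force: [-0.1, -0.3, 0.3]
opening: 0.401
grasp_force: 0.0
t 1.8 tcp [0.5345 0.1732 0.169 ] rot [-180.   -0.  132.] clamp mm [-20.6  92.5] F [-0.1 -0.3  0.3] op 36.5
tool shift -0.5 0.1 99.0
```

View pics/w1.png

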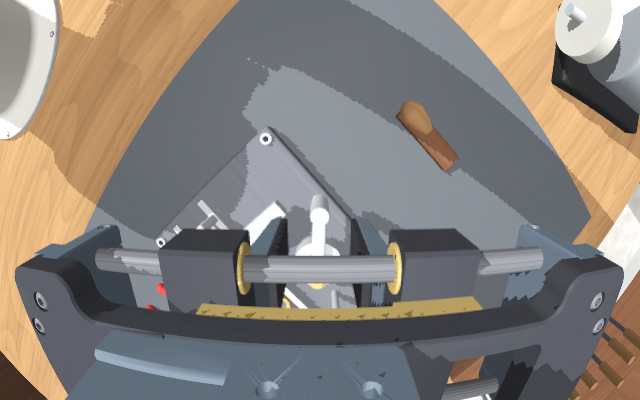

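The knob sits at (319,205), centred between the fingers at columns 282 and 357. I'll descend and narrow the fingers to a loose fork.

```bash
python3 -m creep '[[0.2,[0,0,25],[0,0,0]],[0.2,[0,0,25],[0,0,0]],[0.2,[0,0,25],[0,0,0]],[0.2,[0,0,23],[0,0,0]],[0.2,[0,0,0],[0,0,0]],[0.55,[0,0,0],[0,0,0]],[0.55,[0,0,0],[0,0,0]],[0.55,[0,0,0],[0,0,0]]]'
python3 -c "
from k import *
rep((.535,.1729,.07))
P=O+R@[.04,.04];print(P)
p=readout.state()['tcp_pos'][:2]-P;print(np.hypot(*p),np.degrees(np.arctan2(p[1],p[0]))+7.3)"
```

```text
clock: 2.65
tcp_pos: [0.5354, 0.1734, 0.0723]
ee_rot: [179.9, 0.1, 131.8]
wrist_force: [0.4, -0.3, -0.5]
opening: 0.227
grasp_force: 0.0
t 2.65 tcp [0.5354 0.1734 0.0723] rot [1.799e+02 1.000e-01 1.318e+02] clamp mm [-19.7  92.8] F [ 0.4 -0.3 -0.5] op 20.7
tool shift -0.1 -0.7 2.3
[0.58795836 0.11349319]
0.07968161154535246 138.52856147013492
```

```bash
python3 -m creep '[[0.55,[-0.3,7,0],[0,0,5]],[0.55,[-0.3,7,0],[0,0,5]],[0.55,[-0.3,7,0],[0,0,5]],[0.55,[-0.3,7,0],[0,0,5]],[0.55,[-0.3,7,0],[0,0,5]],[0.55,[-0.3,7,0],[0,0,5]],[0.55,[-0.3,7,0],[0,0,5]],[0.55,[-0.3,7,0],[0,0,5]],[0.55,[-0.3,7,0],[0,0,5]],[0.55,[-0.3,7,0],[0,0,5]]]'
python3 -c "
from k import *
rep()
P=O+R@[.04,.04]
p=readout.state()['tcp_pos'][:2]-P;print(np.hypot(*p),np.degrees(np.arctan2(p[1],p[0]))+7.3)"
```

```text
clock: 3.65
tcp_pos: [0.5994, 0.1928, 0.0717]
ee_rot: [-180.0, 0.0, 81.6]
wrist_force: [-4.1, -2.3, 0.7]
opening: 0.225
grasp_force: 1.8
t 3.65 tcp [0.5994 0.1928 0.0717] rot [-180.     0.    81.6] clamp mm [ 41.3 120.1] F [-4.1 -2.3  0.7] op 20.5
0.08008246631896832 89.07277283907257
```

```bash
python3 -m creep '[[0.55,[-0.3,7,0],[0,0,5]],[0.55,[-0.3,7,0],[0,0,5]],[0.55,[-0.3,7,0],[0,0,5]],[0.55,[-0.3,7,0],[0,0,5]],[0.55,[-0.3,7,0],[0,0,5]],[0.55,[-0.3,7,0],[0,0,5]],[0.55,[-0.3,7,0],[0,0,5]],[0.55,[-0.3,7,0],[0,0,5]],[0.55,[-0.3,7,0],[0,0,5]],[0.55,[-0.3,7,0],[0,0,5]],[0.55,[-0.3,7,0],[0,0,5]],[0.55,[-0.3,7,0],[0,0,5]]]'
python3 -m creep '[[0.55,[-0.3,7,0],[0,0,5]],[0.55,[-0.3,7,0],[0,0,5]],[0.55,[-0.3,7,0],[0,0,5]],[0.55,[0,4,0],[0,0,3]],[0.55,[0,0,0],[0,0,0]]]'
python3 -c "
from k import *
rep()
P=O+R@[.04,.04]
p=readout.state()['tcp_pos'][:2]-P;print(np.hypot(*p),np.degrees(np.arctan2(p[1],p[0]))+7.3)"
```

```text
clock: 4.85
tcp_pos: [0.6634, 0.1437, 0.0719]
ee_rot: [-180.0, -0.1, 21.6]
wrist_force: [0.5, 5.7, -2.0]
opening: 0.222
grasp_force: 2.2
clock: 5.35
tcp_pos: [0.6691, 0.1186, 0.0719]
ee_rot: [-180.0, -0.1, 3.7]
wrist_force: [-0.4, -0.4, 0.4]
opening: 0.228
grasp_force: 0.0
t 5.35 tcp [0.6691 0.1186 0.0719] rot [-1.8e+02 -1.0e-01  3.7e+00] clamp mm [119.8  55.4] F [-0.4 -0.4  0.4] op 20.8
0.08126541187480875 10.93795892025847
```

```bash
python3 -m creep '[[0.55,[-0.3,4,0],[0,0,3]],[0.55,[-0.3,4,0],[0,0,3]],[0.55,[0,2,0],[0,0,3]],[0.55,[0,1,0],[0,0,1]],[0.55,[0,1,0],[0,0,1]],[0.55,[0,1,0],[0,0,0]],[0.55,[0,0,0],[0,0,0]]]'
python3 -c "
from k import *
rep()"
python3 -m creep '[[0.55,[0,1,0],[0,0,0]],[0.55,[0,1,0],[0,0,0]],[0.55,[0,0,0],[0,0,0]]]'
python3 -c "
from k import *
rep()"
```

```text
clock: 6.05
tcp_pos: [0.6678, 0.1059, 0.0711]
ee_rot: [-180.0, -0.0, -7.2]
wrist_force: [1.6, 3.2, 1.9]
opening: 0.225
grasp_force: 1.6
t 6.05 tcp [0.6678 0.1059 0.0711] rot [-180.    -0.    -7.2] clamp mm [120.1  42.6] F [1.6 3.2 1.9] op 20.4
clock: 6.35
tcp_pos: [0.6675, 0.1037, 0.0709]
ee_rot: [180.0, 0.0, -7.2]
wrist_force: [2.1, 1.9, 1.3]
opening: 0.227
grasp_force: 1.4
t 6.35 tcp [0.6675 0.1037 0.0709] rot [180.    0.   -7.2] clamp mm [120.1  40.4] F [2.1 1.9 1.3] op 20.7
```

```bash
python3 -m creep '[[0.55,[0,1,0],[0,0,0]],[0.55,[0,1,0],[0,0,0]],[0.55,[0,0,0],[0,0,0]]]'
python3 -c "
from k import *
rep()"
python3 -m creep '[[0.55,[0,1,0],[0,0,0]],[0.55,[0,1,0],[0,0,0]],[0.55,[0,0,0],[0,0,0]]]'
python3 -c "
from k import *
rep()"
```

```text
clock: 6.65
tcp_pos: [0.6671, 0.1017, 0.0709]
ee_rot: [180.0, 0.0, -7.3]
wrist_force: [1.4, 1.8, 0.5]
opening: 0.227
grasp_force: 1.2
t 6.65 tcp [0.6671 0.1017 0.0709] rot [180.    0.   -7.3] clamp mm [120.   38.4] F [1.4 1.8 0.5] op 20.7
clock: 6.95
tcp_pos: [0.6669, 0.0997, 0.0709]
ee_rot: [180.0, 0.0, -7.3]
wrist_force: [1.2, 2.4, 0.2]
opening: 0.222
grasp_force: 1.2
t 6.95 tcp [0.6669 0.0997 0.0709] rot [180.    0.   -7.3] clamp mm [120.   36.4] F [1.2 2.4 0.2] op 20.2
```

```bash
python3 -m creep '[[0.55,[0,1,0],[0,0,0]],[0.55,[0,1,0],[0,0,0]],[0.55,[0,0,0],[0,0,0]]]'
python3 -m creep '[[0.55,[0,1,0],[0,0,0]],[0.55,[0,1,0],[0,0,0]],[0.55,[0,0,0],[0,0,0]]]'
python3 - <<'E'
from k import *
rep()
im,d,W=pts('top');c=cv2.resize(im[160:270,240:360],None,fx=5,fy=5,interpolation=cv2.INTER_CUBIC);cv2.imwrite('pics/t2.png',c)
E
```

```text
clock: 7.25
tcp_pos: [0.6668, 0.0985, 0.0709]
ee_rot: [-179.9, -0.0, -7.3]
wrist_force: [3.3, 7.5, 0.1]
opening: 0.224
grasp_force: 4.2
clock: 7.55
tcp_pos: [0.6667, 0.0979, 0.0709]
ee_rot: [-179.8, -0.0, -7.2]
wrist_force: [5.5, 19.6, -2.5]
opening: 0.236
grasp_force: 10.0
t 7.55 tcp [0.6667 0.0979 0.0709] rot [-179.8   -0.    -7.2] clamp mm [120.1  34.5] F [ 5.5 19.6 -2.5] op 21.5
```

View pics/t2.png

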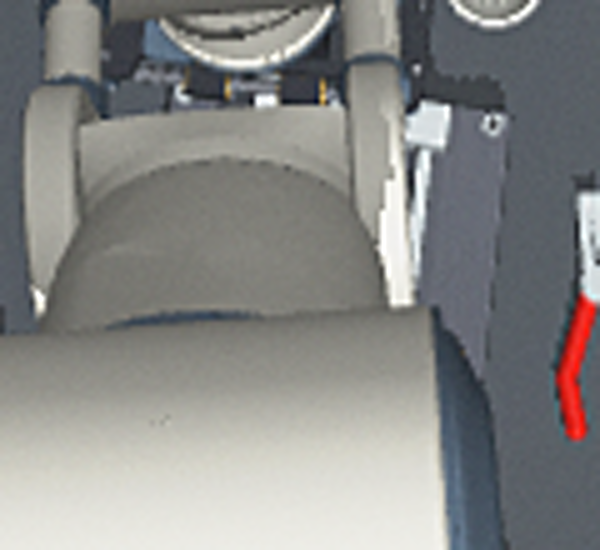

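The arm hides the lever in this view, but the force has risen to 20 N at the expected angle, so the lever is on its stop. I'll centre the fork, open it, lift, and measure the plate from the first picture.

```bash
python3 -m creep '[[0.55,[0,-2,0],[0,0,0]],[0.55,[0,-2,0],[0,0,0]],[0.2,[0,0,0],[0,0,0]],[0.2,[0,0,0],[0,0,0]],[0.2,[0,0,-15],[0,0,0]],[0.2,[0,0,-35],[0,0,0]],[0.2,[0,0,-40],[0,0,0]],[1,[-30,0,-10],[0,0,0]],[1,[-40,0,0],[0,0,0]],[1,[-40,0,0],[0,0,0]],[1,[-40,0,0],[0,0,0]],[1,[-40,0,0],[0,0,0]]]'
python3 - <<'E'
from k import *
W=np.load('top.npz')['W'];C=(W[...,:2]-O)@R*1000;Z=W[...,2]*1000
m=(Z>62)&(Z<80)&(abs(C[...,0]+60)<45)&(abs(C[...,1]+30)<40)
print(m.sum(),np.c_[C[m],Z[m]].min(0),np.c_[C[m],Z[m]].max(0),np.median(C[m],0))
m=(Z>43)&(Z<58)&(abs(C[...,0]+10)<60)&(abs(C[...,1]-30)<25);print(m.sum(),np.percentile(C[m],[5,50,95],axis=0))
rep()
E
```

```text
clock: 8.8
tcp_pos: [0.477, 0.1238, 0.172]
ee_rot: [-180.0, -0.1, -7.3]
wrist_force: [0.3, 0.9, -1.0]
opening: 0.008
grasp_force: 0.0
70 [-80.36308673 -54.09541095  62.08631856] [-70.13078348  -6.34569863  76.77943392] [-75.53026459 -29.93741798]
220 [[-45.25313938  10.9011084 ]
 [  7.21535255  35.40662946]
 [ 43.31532337  53.46387213]]
t 8.8 tcp [0.477  0.1238 0.172 ] rot [-1.8e+02 -1.0e-01 -7.3e+00] clamp mm [-71.3  36.1] F [ 0.3  0.9 -1. ] op 0.7
```

```bash
python3 -m creep '[[1,[-25,16,0],[0,0,0]],[1,[-25,16,0],[0,0,0]],[1,[0,17,0],[0,0,0]],[1,[0,17,0],[0,0,0]],[1,[0,0,0],[0,0,0]]]'
python3 - <<'E'
from k import *
rep()
im,d,W=pts('top');C=(W[...,:2]-O)@R*1000;Z=W[...,2]*1000
m=(Z>96)&(Z<112)&(np.hypot(C[...,0]-120,C[...,1]-40)<15);print(m.sum(),C[m].mean(0) if m.any() else 0)
c=cv2.resize(im[160:270,240:360],None,fx=5,fy=5,interpolation=cv2.INTER_CUBIC)
im2,_=read_camera('wrist');cv2.imwrite('pics/t3.png',np.vstack([c[:250],cv2.resize(im2,(600,350))[:350]]))
E
```

```text
clock: 9.3
tcp_pos: [0.4205, 0.0634, 0.1719]
ee_rot: [180.0, -0.1, -7.3]
wrist_force: [0.2, -0.2, -0.5]
opening: 0.004
grasp_force: 0.0
t 9.3 tcp [0.4205 0.0634 0.1719] rot [ 1.8e+02 -1.0e-01 -7.3e+00] clamp mm [-119.7  -30.9] F [ 0.2 -0.2 -0.5] op 0.4
26 [119.80677285  38.87745936]
```

View pics/t3.png

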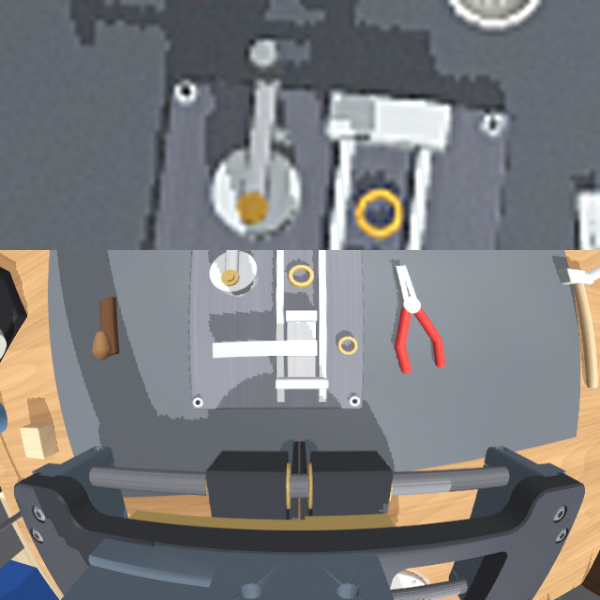

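The lever lies along the clamp's forward way against the pin at (281,133), with the knob at (263,53), so the cam is at its low point. Next I'll descend behind the plate and push.

```bash
python3 -m creep '[[1,[0,0,30],[0,0,0]],[1,[0,0,30],[0,0,0]],[1,[0,0,30],[0,0,0]],[1,[0,0,30],[0,0,0]],[1,[0,0,6],[0,0,0]],[1,[0,0,0],[0,0,0]],[1,[6,0,0],[0,0,0]],[1,[6,0,0],[0,0,0]],[1,[4,0,0],[0,0,0]],[1,[4,0,0],[0,0,0]],[1,[4,0,0],[0,0,0]],[1,[4,0,0],[0,0,0]]]'
python3 -c "
from k import *
rep()"
python3 -m creep '[[1,[4,0,0],[0,0,0]],[1,[4,0,0],[0,0,0]],[1,[4,0,0],[0,0,0]],[1,[4,0,0],[0,0,0]],[1,[4,0,0],[0,0,0]],[1,[4,0,0],[0,0,0]],[1,[4,0,0],[0,0,0]],[1,[4,0,0],[0,0,0]]]'
python3 -c "
from k import *
rep()"
```

```text
clock: 10.6
tcp_pos: [0.448, 0.0612, 0.045]
ee_rot: [180.0, 0.1, -7.3]
wrist_force: [-3.3, 0.5, 2.3]
opening: 0.004
grasp_force: 1.8
t 10.6 tcp [0.448  0.0612 0.045 ] rot [ 1.8e+02  1.0e-01 -7.3e+00] clamp mm [-92.2 -29.7] F [-3.3  0.5  2.3] op 0.4
clock: 11.4
tcp_pos: [0.4803, 0.0571, 0.0449]
ee_rot: [180.0, 0.0, -7.3]
wrist_force: [-3.5, -0.7, 1.3]
opening: 0.004
grasp_force: 1.9
t 11.4 tcp [0.4803 0.0571 0.0449] rot [180.    0.   -7.3] clamp mm [-59.6 -29.6] F [-3.5 -0.7  1.3] op 0.3
```

```bash
python3 -m creep '[[1,[3,0,0],[0,0,0]],[1,[3,0,0],[0,0,0]],[1,[3,0,0],[0,0,0]],[1,[3,0,0],[0,0,0]],[1,[2,0,0],[0,0,0]],[1,[1,0,0],[0,0,0]],[1,[1,0,0],[0,0,0]],[1,[0,0,0],[0,0,0]]]'
python3 -c "
from k import *
rep()"
python3 -m creep '[[1,[1,0,0],[0,0,0]],[1,[1,0,0],[0,0,0]],[1,[1,0,0],[0,0,0]],[1,[0,0,0],[0,0,0]]]'
python3 -c "
from k import *
rep()"
```

```text
clock: 12.2
tcp_pos: [0.4961, 0.0552, 0.0449]
ee_rot: [-180.0, -0.0, -7.3]
wrist_force: [-2.0, -0.6, -1.5]
opening: 0.005
grasp_force: 1.1
t 12.2 tcp [0.4961 0.0552 0.0449] rot [-180.    -0.    -7.3] clamp mm [-43.7 -29.5] F [-2.  -0.6 -1.5] op 0.4
clock: 12.6
tcp_pos: [0.4982, 0.0549, 0.0449]
ee_rot: [180.0, 0.1, -7.3]
wrist_force: [-6.5, 1.0, 3.1]
opening: 0.007
grasp_force: 3.6
t 12.6 tcp [0.4982 0.0549 0.0449] rot [ 1.8e+02  1.0e-01 -7.3e+00] clamp mm [-41.6 -29.6] F [-6.5  1.   3.1] op 0.6
```

```bash
python3 -m creep '[[1,[1,0,0],[0,0,0]],[1,[1,0,0],[0,0,0]],[1,[0,0,0],[0,0,0]]]'
python3 -c "
from k import *
rep()"
```

```text
clock: 12.9
tcp_pos: [0.4982, 0.0549, 0.0448]
ee_rot: [180.0, 0.3, -7.2]
wrist_force: [-16.5, 2.8, 11.9]
opening: 0.008
grasp_force: 8.3
t 12.9 tcp [0.4982 0.0549 0.0448] rot [180.    0.3  -7.2] clamp mm [-41.6 -29.6] F [-16.5   2.8  11.9] op 0.7
```

The slide hit its stop at the expected position. I'm backing off, lifting and checking.

```bash
python3 -m creep '[[1,[-5,0,0],[0,0,0]],[1,[-15,0,0],[0,0,0]],[1,[-20,0,0],[0,0,0]],[1,[-20,0,0],[0,0,0]],[1,[-10,0,-20],[0,0,0]],[1,[0,0,-40],[0,0,0]],[1,[0,0,-40],[0,0,0]],[1,[-10,-10,-30],[0,0,0]],[1,[0,0,0],[0,0,0]],[1,[0,0,0],[0,0,0]]]'
python3 - <<'E'
from k import *
rep()
im,d,W=pts('top');C=(W[...,:2]-O)@R*1000;Z=W[...,2]*1000
m=(Z>96)&(Z<112)&(np.hypot(C[...,0]-120,C[...,1]-40)<15);print(m.sum(),C[m].mean(0) if m.any() else 0)
m=(Z>62)&(Z<80)&(abs(C[...,0]+25)<30)&(abs(C[...,1]+30)<25);print('plate',m.sum(),C[m].min(0) if m.any() else 0)
c=cv2.resize(im[160:270,240:360],None,fx=5,fy=5,interpolation=cv2.INTER_CUBIC)
im2,_=read_camera('wrist');cv2.imwrite('pics/t4.png',np.vstack([c[:250],cv2.resize(im2,(600,350))]))
E
```

```text
clock: 13.9
tcp_pos: [0.4236, 0.0747, 0.1755]
ee_rot: [-180.0, -0.2, -7.2]
wrist_force: [0.0, 0.1, -1.0]
opening: 0.006
grasp_force: 0.0
t 13.9 tcp [0.4236 0.0747 0.1755] rot [-180.    -0.2   -7.2] clamp mm [-118.1  -19.4] F [ 0.   0.1 -1. ] op 0.6
28 [119.33152891  38.5350527 ]
plate 1 [-14.32281147 -41.0462272 ]
```

View pics/t4.png

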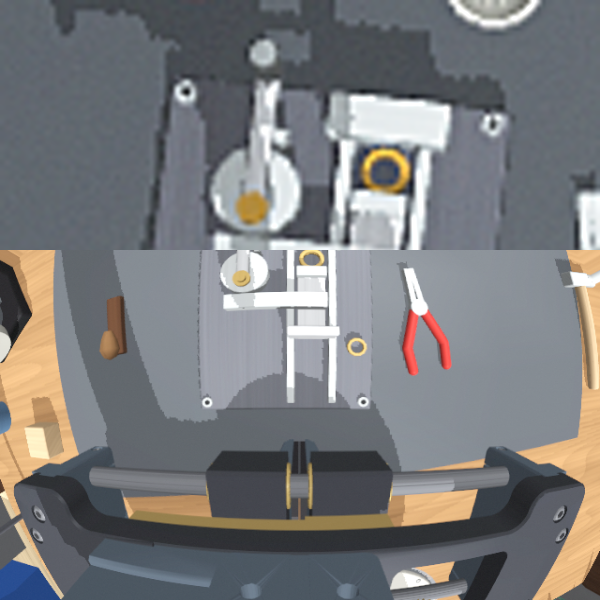

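The slide is home with its jaw at (375,195), and the ring sits between the jaws at (385,172). The lever is still on its stop, the other things haven't moved, and the arm is clear.

```bash
python3 -c "
from h import *
print(job.sign_off())"
```

```text
the job is handed in; nothing more can be done
None
```

The clamp is ready and the job is handed in: I turned the cam lever clockwise to its stop, then pushed the slide fully home with the ring blank shut between the jaws, and left the arm clear of everything (about 14 s used).

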